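# Hold the agate ring that matches the inspection lamp hovering over its light

## Robot

A 7-joint arm with a two-finger parallel gripper is mounted at the origin on the work surface. World frame = base frame: x ahead of the robot, y to its left, z up, the work surface at z = 0. Lengths are in m, angles in rad, forces in N, time in s.
With the tool pointing down it reaches from about 0.425 to 1.025 m from the base axis. Payload 9.4 kg.
Tool frame: the origin (TCP) lies midway between the tips of the shut fingers; the grasp point (between the pads) lies 19 mm behind it; z points along the fingers, y is the direction in which the jaws open and shut (so a half turn about z gives the same grasp; the last joint's range is limited). The gripper opens to 93 mm and grips with 3 to 60 N. Pads are 15 mm wide; open, the fingers measure 128 mm over their backs; the gripper's body (75 mm by 188 mm) begins 65 mm behind the grasp point.
Start: joints at [1.061, 0.599, -0.003, 1.599, 0.002, 0.943, -0.08], TCP at [0.304, -0.658, 0.219] pointing down, gripper open.
Joint ranges: [-2.57, 2.57], [-0.35, 1.97], [-1.29, 1.29], [0.11, 2.56], [-1.05, 4.19], [0.11, 1.86], [-2.63, 2.63]. Speed limits (rad/s): [2.22, 2.22, 3.01, 3.01, 3.14, 3.14, 3.14].

## Interface

Orientations are given as a rotation vector (axis times angle).
In Python, from rig import robot, eyes gives the robot as it stands. The module is installed in compiled form; this text tells all that it offers.
- The arm moves only by the tool send_rows, never from a script. Its argument "steps" is a list that holds one entry, the list of rows, each a list of 5 numbers: the shift along the tool's x, y, z in cm, then the turn about the tool's z in degrees, then the finger opening in cm, from 0 to 9.3. In form: [[[tx, ty, tz, yaw, hand], ...]]. A call has 1 to 20 rows; each row shifts and turns the commanded pose from where the row before left it, along the tool's axes as they then stand; what a row does not reach is not made up. A row lasts 1/10 s, in which the tool goes at most 50 mm and 8.59 degrees, less where a joint would pass 70% of its speed; a pose out of reach is approached as far as the arm can. A call with a gripper value outside its range is refused whole. The fingers move at their own pace and stop on an object; the grip force is fixed at half the most. Time passes only in rows, so rows that do not move let the fingers close. It gives the time, the measured TCP pose, the force and the opening at its end, in the units of the state.
- robot.state(): the state, without advancing time (a new reading comes with each control period).
- eyes.read_camera(name): name is "scene" or "top"; returns (picture, depth): 480x640x3 uint8, red, green, blue; 480x640 float32, m along the optical axis (not along the pixel's ray), 0 where there is no reading.
- eyes.get_calibration(name): a dict with "camera_matrix" (3x3 intrinsics, pixels), "extrinsics" (4x4, takes a point from world to camera coordinates). Camera axes: x right, y up, looking along -z (the intrinsics and any distortion apply to the point x, -y, -z); pixel columns grow to the right and rows downward; lengths in m; the calibration is good to about 2 mm. A picture is of the moment at which its call begins. get_calibration takes no time and is no camera call.
- robot.hand_in(): hands the job in, once; it reports no verdict.
The state is a dict: "time_s": time; "joint_positions": joint angles; "joint_velocities": joint speeds; "effort": joint torques, N m; "tcp_pos": TCP position; "eef_rot": TCP orientation; "wrist_force": force on the tool from outside, world axes, zero at the start; "wrist_torque": the same for the moment, N m; "opening": opening from 0.0 (shut) to 1.0 (fully open).
Only numpy, scipy, OpenCV 4.12 (cv2) and the standard library are available. Lean on these libraries where they do the work, as an engineer would, in place of code of your own. Each camera call takes 0.05 s, during which the arm holds its last target.

## Task

From the three agate thumb rings on the felt mat, pick the one that is just as wide as the round glass of the inspection lamp (the middle size), lift it over the wooden display shelf with the carvings, and hold it level and centred over the lamp's glass, with a gap of about 1 cm so the light shines up through it. It must never touch the lamp; do not bump the display shelf, and leave the carvings and the other two rings where they are. Finish while still holding the ring there: do not put it down or let go.

Things in the scene. Friction and masses are not known exactly. Their poses are not given: they have to be found in the camera images.
- ring_a: one of three look-alike brown agate thumb rings: a plain tube standing upright, 28 mm outer diameter, 16 mm bore, 28 mm high. Origin: centre of its underside; z axis: along the bore, up
- ring_b: one of three look-alike brown agate thumb rings: a plain tube standing upright, 36 mm outer diameter, 22 mm bore, 28 mm high. Origin: centre of its underside; z axis: along the bore, up
- ring_c: one of three look-alike brown agate thumb rings: a plain tube standing upright, 44 mm outer diameter, 28 mm bore, 28 mm high. Origin: centre of its underside; z axis: along the bore, up
- mat: dark felt mat, fixed, 250 x 170 mm (its x, y), 4 mm thick, on which the three rings stand, in any order. Origin: centre of its underside
- riser: light wooden display shelf on black legs, fixed on the desk between the mat and the lamp: plank 340 mm (its x) by 80 mm (its y), 15 mm thick, top 75 mm above the desk; with the carvings on it everything stays below 122 mm. Origin: on the desk under the plank's centre, z up
- lamp: round black inspection lamp, fixed on the desk, shining upward: base 93 mm diameter with a bright metal band, tapering from 30 mm height to a neck 52 mm in diameter, 54 mm high, with a round pale glowing glass of 36 mm diameter on top that ends 60 mm above the desk. Origin: on the desk on its axis, z up
- lamp_glass (a point): centre of the top face of the lamp's 36 mm glass, 60 mm above the desk, z up
- rabbit: small pale jade rabbit, about 35 mm wide, 43 mm high, standing loose on the wooden display shelf. Origin: centre of its underside, z up
- turtle: small dark brown stone turtle, about 55 mm long, 24 mm high, standing loose on the wooden display shelf. Origin: centre of its underside, z up
- gourd: small green jade gourd, 34 mm diameter, 44 mm high, standing loose on the wooden display shelf. Origin: centre of its underside, z up
Not all that is in view belongs to the job. What is shaped like the ring_b but blue is not meant. Of the things that look like the lamp, take the one that is nearest to the robot's base at the start.

How it is judged:
On the way, in this order (a step that is already met when the one before it is completed fails the run):
1. the middle-size ring is lifted off the mat between the fingers (height (world z) of ring_b above 0.03 m and contact force between ring_b and the fingers above 0.5 N), for 0.1 s.
2. the ring passes over the wooden display shelf (z of ring_b in the frame of riser above 0.08 m and x of ring_b in the frame of riser between -0.19 and 0.19 m and y of ring_b in the frame of riser between -0.05 and 0.05 m), for 0.02 s.
At the end, for the whole second after the job is handed in: The 36 mm ring is held by the fingers, still, level within 0.14 rad (8 degrees), its axis within 5 mm of the centre of the lamp's glass and its underside 4 to 17 mm above the glass, touching nothing but the fingers; the other rings and the carvings are within 15 mm of where they stood (horizontal distance between ring_b and lamp_glass below 0.005 m and z of ring_b in the frame of lamp_glass between 0.004 and 0.017 m and angle between ring_b's own z axis and vertical below 0.14 rad and linear speed of ring_b below 0.015 m/s and contact force between ring_b and the fingers above 0.5 N and contact force between ring_b and lamp below 0.05 N and distance of each of ring_a, ring_c, rabbit, turtle, gourd from where it was at the start of the episode below 0.015 m); the arm keeps its last pose, push and grip.
It fails at once if the ring touches the lamp (contact force between ring_b and lamp above 0.2 N).
It fails at once if the display shelf is bumped by the robot or the ring (over 2 N) (contact force between riser and the arm above 2 N or contact force between riser and the fingers above 2 N or contact force between riser and ring_b above 2 N).
It fails at once if a carving or another ring is moved by more than 15 mm (distance of any of ring_a, ring_c, rabbit, turtle, gourd from where it was at the start of the episode above 0.015 m).
It also fails if it takes over 40 s, if anything falls off the work surface, if the arm or the gripper's body presses on something with over 40 N, if the wrist force passes 120 N, or if a joint passes its speed limit or range.

## Working session

There is one attempt and no reset: what is moved stays moved. The work goes in short steps, Python scripts to look and compute and a tool call to move; the robot and the scene stay as the last step left them, time stands still between calls to the robot, and variables do not carry over. Pictures are saved under pics/ and viewed, and the job is handed in when it is done.

Besides the shell and the picture viewer there is one more tool, called after ">>>" by a JSON object that holds its "method" and its "body", one argument or row to a line. send_rows: Moves the arm, as the interface text tells. Its arguments: {"type":"object","properties":{"steps":{"type":"array"}},"required":["steps"]}

```bash
mkdir -p pics; python3 - <<'E'
from rig import robot, eyes
import cv2,numpy as np
s=robot.state();print({k:np.round(v,3).tolist() for k,v in s.items()})
for n in("scene","top"):
    p,d=eyes.read_camera(n);cv2.imwrite(f"pics/{n}0.png",p[:,:,::-1]);np.savez(f"{n}0.npz",p=p,d=d)
    c=eyes.get_calibration(n);print(n,c)
E
```

```text
{'time_s': 0.0, 'joint_positions': [1.061, 0.6, -0.003, 1.6, 0.002, 0.943, -0.08], 'joint_velocities': [0.001, -0.001, 0.0, 0.001, 0.001, -0.0, -0.0], 'effort': [0.0, -76.509, 1.497, -25.236, -0.052, 0.017, 0.0], 'tcp_pos': [0.304, -0.658, 0.218], 'eef_rot': [-3.067, -0.674, 0.001], 'wrist_force': [-0.325, -0.625, 0.436], 'wrist_torque': [-0.004, 0.021, 0.001], 'opening': 1.003}
scene {'camera_matrix': array([[578.0024582 ,   0.        , 324.67736249],
       [  0.        , 578.0024582 , 241.2612099 ],
       [  0.        ,   0.        ,   1.        ]]), 'extrinsics': array([[ 0.85537004,  0.51801554, -0.00141336, -0.48385146],
       [-0.32084572,  0.53193268,  0.78364893,  0.07842372],
       [ 0.40669414, -0.66985634,  0.62120235, -1.21388531],
       [ 0.        ,  0.        ,  0.        ,  1.        ]])}
top {'camera_matrix': array([[468.75448131,   0.        , 319.64920065],
       [  0.        , 468.75448131, 237.38686729],
       [  0.        ,   0.        ,   1.        ]]), 'extrinsics': array([[-0.03860909, -0.99923749, -0.00581197,  0.06602125],
       [ 0.97756511, -0.03897567,  0.20699601, -0.53113121],
       [-0.2070647 ,  0.00231034,  0.97832452, -0.76999249],
       [ 0.        ,  0.        ,  0.        ,  1.        ]])}
```

View pics/scene0.png

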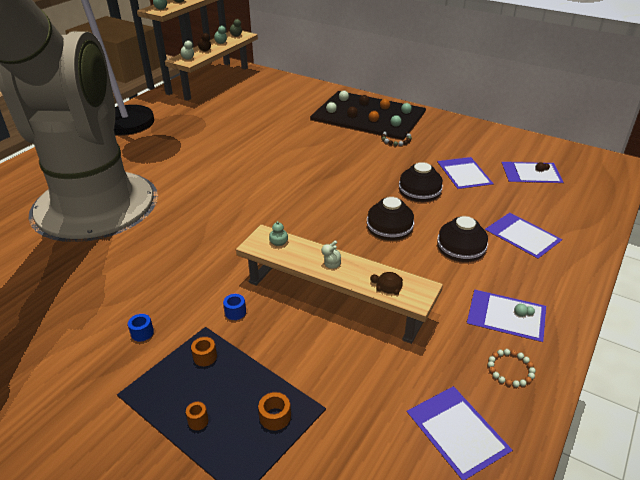

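View pics/top0.png

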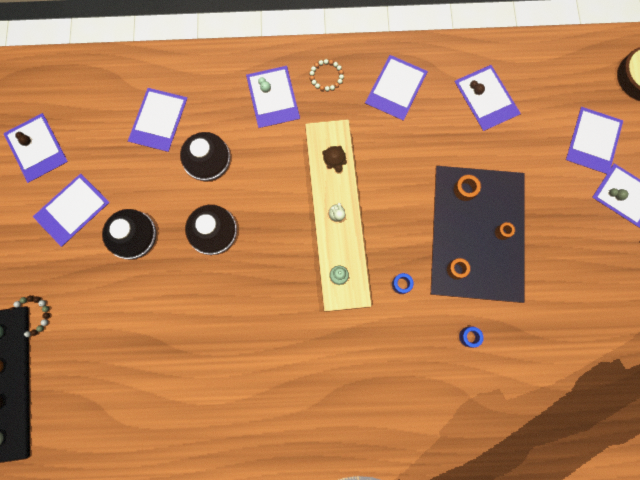

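Scene view: the orange rings stand on the mat at (204,351), (197,416) and (275,411), the three lamps are at (421,180), (391,217) and (463,238), and the shelf sits between them. Top view: rings at (469,186), (507,230) and (460,268), with lamp glasses at about (199,148), (205,224) and (120,229). Next I'll measure positions.

```bash
cat > h.py <<'E'
import cv2,numpy as np
from rig import robot,eyes
def cast(n,uv,z):
    c=eyes.get_calibration(n);K=c["camera_matrix"];E=c["extrinsics"]
    uv=np.atleast_2d(np.asarray(uv,float))
    r=np.c_[(uv[:,0]-K[0,2])/K[0,0],-(uv[:,1]-K[1,2])/K[1,1],-np.ones(len(uv))]
    R=E[:3,:3];o=-R.T@E[:3,3];w=r@R
    t=(z-o[2])/w[:,2];return o+w*t[:,None]
def blobs(m,amin,amax=1e9):
    cs,_=cv2.findContours(m.astype(np.uint8),cv2.RETR_EXTERNAL,cv2.CHAIN_APPROX_NONE)
    return [c[:,0] for c in cs if amin<cv2.contourArea(c)<amax]
def circ(P):
    A=np.c_[2*P[:,:2],np.ones(len(P))];x=np.linalg.lstsq(A,(P[:,:2]**2).sum(1),rcond=None)[0]
    r=np.sqrt(x[2]+x[:2]@x[:2]);return x[:2],r,np.std(np.hypot(*(P[:,:2]-x[:2]).T)-r)
E
python3 - <<'E'
from h import *
for n in("top","scene"):
    z=np.load(n+"0.npz");p=z["p"];hsv=cv2.cvtColor(p,cv2.COLOR_RGB2HSV);d=z["d"]
    H,S,V=cv2.split(hsv)
    # mat region: dark bluish
    mat=(V<60)&(H>90)&(H<150)
    for c in blobs(mat,3000):
        print(n,"mat",cv2.contourArea(c),cv2.minAreaRect(c))
        q=cv2.boxPoints(cv2.minAreaRect(c));print(np.round(cast(n,q,.004),3).tolist())
        hull=np.zeros(p.shape[:2],np.uint8);cv2.fillPoly(hull,[c],1)
        ring=(hull>0)&(H<20)&(S>100)&(V>50)
        for b in blobs(ring,60):
            print(" ring",b.mean(0).round(1),"out(top plane)",*circ(cast(n,b,.032)))
        cs,hi=cv2.findContours(ring.astype(np.uint8),cv2.RETR_CCOMP,cv2.CHAIN_APPROX_NONE)
        for b,h in zip(cs,hi[0]):
            if h[3]>=0 and len(b)>12:print("  bore",b[:,0].mean(0).round(1),*circ(cast(n,b[:,0],.032)))
    gl=(S<60)&(V>190)
    for b in blobs(gl,150,900):
        print(" glass?",b.mean(0).round(1),*circ(cast(n,b,.06)))
    wood=(H>15)&(H<32)&(S>60)&(S<190)&(V>150)
    for b in blobs(wood,2000):
        r=cv2.minAreaRect(b);print(" wood",r,np.round(cast(n,cv2.boxPoints(r),.075),3).tolist())
E
```

```text
glass? [119.2 228.3] [0.56299357 0.39790782] 0.016564264950570236 0.0004992828988978914
 glass? [205.1 223.8] [0.56503491 0.24646228] 0.016586721366978648 0.0004777671092513
 glass? [199.1 147.3] [0.70954293 0.25917485] 0.016677115845609682 0.0004939275873926832
 wood ((337.6176452636719, 214.540771484375), (189.76351928710938, 48.25956726074219), 83.91146850585938) [[0.743, 0.066, 0.075], [0.749, -0.021, 0.075], [0.408, -0.037, 0.075], [0.403, 0.043, 0.075]]
scene mat 17234.0 ((220.93527221679688, 401.1587829589844), (167.14491271972656, 125.27732849121094), 40.601295471191406)
[[0.41, -0.32, 0.004], [0.38, -0.109, 0.004], [0.678, -0.185, 0.004], [0.664, -0.353, 0.004]]
 ring [196.2 415.1] out(top plane) [ 0.54704378 -0.29985297] 0.018341362322303253 0.0037847763494126305
 ring [274.2 410.7] out(top plane) [ 0.63149569 -0.23977263] 0.02616863587737129 0.003332249174201983
 ring [203.4 350.7] out(top plane) [ 0.4816761  -0.20903953] 0.023762554014836894 0.004399226045471092
  bore [191.  410.7] [ 0.53710884 -0.29805274] 0.003929452330708356 0.0014542422785028704
  bore [274.  410.5] [ 0.63190612 -0.2405025 ] 0.007418004293902759 0.0016408803634759116
  bore [264.9 405. ] [ 0.61645683 -0.23959569] 0.004074720050025135 0.0015210921471772178
  bore [197.  346.5] [ 0.46928091 -0.20708172] 0.004814671849603254 0.0017257134129161238
 glass? [587.  472.8] [ 1.00793727 -0.13946869] 0.02057870298935857 0.007165448441280475
 glass? [634.7 449.4] [ 1.03784138 -0.07352888] 0.03385600087885237 0.013264947534025266
 glass? [537.1 172. ] [0.77323767 0.50244559] 0.036837967760855114 0.011236962398020318
 glass? [466.  174.1] [0.65255296 0.41936774] 0.04056043181102629 0.004610176236698216
 wood ((338.4499816894531, 267.6500244140625), (206.81295776367188, 36.366188049316406), 18.434946060180664) [[0.415, -0.042, 0.075], [0.371, 0.046, 0.075], [0.742, 0.066, 0.075], [0.756, -0.013, 0.075]]
```

```bash
cat > look.py <<'E'
from h import *
def rings(p,n="top"):
    H,S,V=cv2.split(cv2.cvtColor(p,cv2.COLOR_RGB2HSV))
    m=np.zeros(H.shape,bool);m[170:298,437:522]=True
    m&=(H<25)&(S>80)&(V>60)
    cs,hi=cv2.findContours(m.astype(np.uint8),cv2.RETR_CCOMP,cv2.CHAIN_APPROX_NONE)
    for b,h in zip(cs,hi[0]):
        if len(b)>12:print("bore" if h[3]>=0 else "out",b[:,0].mean(0).round(1),*[np.round(x,4) for x in circ(cast(n,b[:,0],.032))])
if __name__=="__main__":
    z=np.load("top0.npz");rings(z["p"])
    z=np.load("scene0.npz");p=z["p"];H,S,V=cv2.split(cv2.cvtColor(p,cv2.COLOR_RGB2HSV))
    gl=(S<60)&(V>150); gl[:, :365]=0;gl[:,485:]=0;gl[:155]=0;gl[250:]=0
    for b in blobs(gl,60):print(b.mean(0).round(1),*circ(cast("scene",b,.06)))
    im=cv2.resize(p[160:420,100:480],None,fx=2,fy=2,interpolation=cv2.INTER_CUBIC);cv2.imwrite("pics/s_crop.png",im[:,:,::-1])
    z=np.load("top0.npz");p=z["p"];
    for y in(263,264,268,272):print(p[y,448:474].tolist()) if y==268 else 0
    d=z["d"];print(d[268,455:470:2],d[224,200:210:3],d[212,337])
    print(rings)
E
python3 look.py
```

```text
out [452.  296.5] [ 0.4229 -0.1841] 0.0163 0.008
out [458.5 268.4] [ 0.4722 -0.2003] 0.0197 0.0013
bore [458.2 268.2] [ 0.4723 -0.1997] 0.0081 0.001
out [504.7 230.6] [ 0.5376 -0.2912] 0.0168 0.0021
out [466.9 187.2] [ 0.6226 -0.2312] 0.025 0.0018
bore [466.7 187.3] [ 0.6222 -0.2305] 0.0097 0.0015
out [506.  170.5] [ 0.6467 -0.3067] 0.018 0.0076
[465.7 221.7] [0.7106954 0.2607547] 0.016717446089419264 0.0008854434464460489
[391.5 201.9] [0.56578074 0.24822446] 0.016544297560894646 0.0008469057751261176
[465.2 173.9] [0.65137634 0.41901225] 0.04018949198770186 0.004429241246186961
[422.7 166.6] [0.56402219 0.39942131] 0.01608599775045261 0.0011401465850452773
[[73, 40, 22], [82, 45, 19], [147, 83, 38], [227, 141, 64], [233, 149, 65], [218, 128, 55], [135, 88, 66], [80, 69, 72], [68, 65, 72], [67, 64, 73], [69, 65, 74], [64, 60, 70], [58, 54, 62], [58, 46, 54], [68, 42, 32], [75, 41, 22], [73, 43, 22], [78, 43, 21], [131, 76, 35], [220, 134, 56], [232, 147, 63], [219, 130, 56], [124, 81, 67], [68, 62, 67], [64, 62, 72], [64, 62, 69]]
[0.86458254 0.8646861  0.8665073  0.8633954  0.8555479  0.8429842
 0.8343176  0.8362744 ] [0.82611173 0.8300894  0.8285461  0.8277952 ] 0.774751
<function rings at 0x7f541af272e0>
```

```bash
python3 - <<'E'
import cv2
p=cv2.imread("pics/top0.png");cv2.imwrite("pics/t_crop.png",cv2.resize(p[110:350,180:540],None,fx=2.2,fy=2.2,interpolation=cv2.INTER_CUBIC))
E
```

```text
(no output)
```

View pics/t_crop.png

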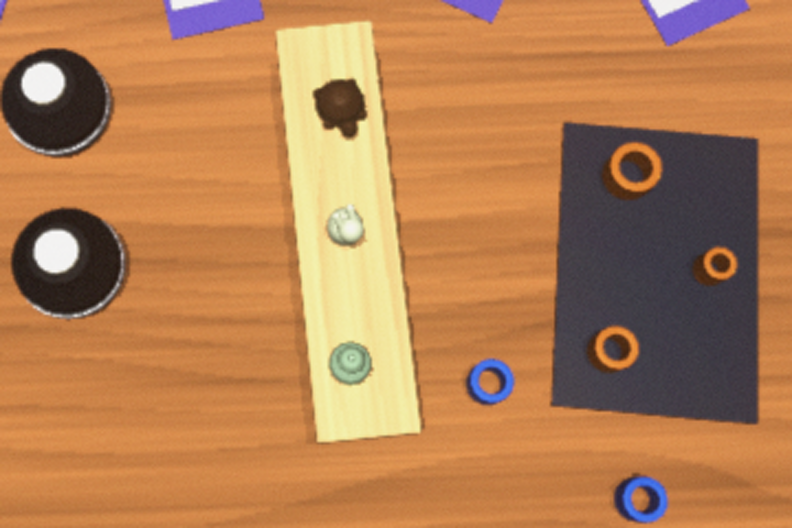

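Enlarged top view: the middle ring is the lower-left one, at crop (616,348). The outer-wall shading biases the masks, so I'll use only the bright top faces.

```bash
python3 - <<'E'
from h import *
for n,(y0,y1,x0,x1) in {"top":(160,350,390,522),"scene":(290,440,120,300)}.items():
    p=np.load(n+"0.npz")["p"]
    H,S,V=cv2.split(cv2.cvtColor(p,cv2.COLOR_RGB2HSV))
    r=np.zeros(H.shape,bool);r[y0:y1,x0:x1]=1
    for nm,m in (("orange",(H<22)&(S>120)&(V>(175 if n=="top" else 165))),("blue",(H>105)&(H<130)&(S>150)&(V>(170 if n=="top" else 175)))):
        m=m&r
        for b in blobs(cv2.morphologyEx(m.astype(np.uint8),cv2.MORPH_CLOSE,np.ones((2,2))),60,900):
            (e,ax,a)=cv2.fitEllipse(b);print(n,nm,np.round(e,1),np.round(ax,1),"->",cast(n,[e],.032 if nm=="orange" else .028)[0].round(4),*[np.round(x,4) for x in circ(cast(n,b,.032))])
# carvings
p=np.load("top0.npz")["p"]
for nm,uv in (("turtle",(334,157)),("rabbit",(337,213)),("gourd",(339,274))):print(nm,cast("top",[uv],.095)[0].round(3))
E
```

```text
top orange [461.  268.6] [17.4 19. ] -> [ 0.4714 -0.2048  0.032 ] [ 0.4715 -0.2048] 0.0162 0.0005
top orange [507.9 230.3] [12.6 14.2] -> [ 0.5379 -0.2969  0.032 ] [ 0.5379 -0.2969] 0.0123 0.0005
top orange [469.6 186.4] [20.7 22.2] -> [ 0.6237 -0.2362  0.032 ] [ 0.6238 -0.2362] 0.0202 0.0005
top blue [473.7 337.6] [18.3 19.4] -> [ 0.3503 -0.2159  0.028 ] [ 0.3505 -0.2146] 0.0161 0.0005
top blue [404.1 283.7] [17.9 18.1] -> [ 0.4488 -0.1021  0.028 ] [ 0.4485 -0.1014] 0.0159 0.0005
scene orange [196.3 410.7] [14.6 19.2] -> [ 0.5427 -0.2948  0.032 ] [ 0.5427 -0.2946] 0.0121 0.0005
scene orange [274.6 406.2] [24.8 30.4] -> [ 0.6287 -0.2345  0.032 ] [ 0.6285 -0.2342] 0.0202 0.0005
scene orange [290.9 372.7] [23.2 29.2] -> [ 0.6159 -0.176   0.032 ] [ 0.6172 -0.1754] 0.0193 0.0061
scene orange [203.4 346.3] [15.6 22.6] -> [ 0.4764 -0.2027  0.032 ] [ 0.4763 -0.2025] 0.016 0.0006
scene orange [230.9 330.8] [ 6.2 26.9] -> [ 0.492  -0.1567  0.032 ] [ 0.4979 -0.1548] 0.0156 0.0052
scene orange [278.  335.5] [19.7 70.1] -> [ 0.5595 -0.1272  0.032 ] [ 0.5479 -0.1278] 0.0411 0.015
scene orange [168.4 305.5] [ 4.  42.8] -> [ 0.3713 -0.1655  0.032 ] [ 0.3709 -0.1636] 0.0244 0.0118
scene orange [145.3 310.3] [ 7.4 65.9] -> [ 0.3472 -0.1925  0.032 ] [ 0.3424 -0.1851] 0.0303 0.0144
scene orange [131.1 304. ] [ 8.9 43.8] -> [ 0.3171 -0.194   0.032 ] [ 0.3247 -0.1873] 0.0227 0.0087
scene blue [139.5 322.4] [13.8 21.8] -> [ 0.3552 -0.2142  0.028 ] [ 0.3586 -0.2163] 0.0158 0.0006
scene blue [234.4 301.7] [13.5 19.8] -> [ 0.4541 -0.1005  0.028 ] [ 0.4569 -0.1033] 0.0158 0.0006
turtle [0.667 0.015 0.095]
rabbit [0.566 0.014 0.095]
gourd [0.462 0.016 0.095]
```

>>> {"method": "send_rows", "body": {
  "steps": [
    [[1.8,-1.8,0,0,9.3],[1.8,-1.8,0,0,9.3],[1.8,-1.8,0,0,9.3],[1.8,-1.8,0,0,9.3],[1.8,-1.8,0,0,9.3],[1.8,-1.8,0,0,9.3],[1.8,-1.8,0,0,9.3],[1.8,-1.8,0,0,9.3],[1.8,-1.8,0,0,9.3],[1.8,-1.8,0,0,9.3],[1.8,-1.8,0,0,9.3],[1.8,-1.8,0,0,9.3],[1.8,-1.8,0,0,9.3],[1.8,-1.8,0,0,9.3],[1.8,-1.8,0,0,9.3],[1.8,-1.8,0,0,9.3],[1.8,-1.8,0,0,9.3],[1.8,-1.8,0,0,9.3],[1.8,-1.8,0,0,9.3],[0,0,0,0,9.3]]
  ]
}}

```text
time_s: 2.1
tcp_pos: [0.4722, -0.2009, 0.2184]
eef_rot: [-3.065, -0.682, -0.001]
wrist_force: [0.1, -0.2, -0.3]
opening: 0.999
```

```bash
cat > st.py <<'E'
from h import *
from scipy.spatial.transform import Rotation as Ro
import sys
s=robot.state();R=Ro.from_rotvec(s["eef_rot"]).as_matrix();t=np.array(s["tcp_pos"])
print(s["time_s"],t.round(4),"open",s["opening"],"F",np.round(s["wrist_force"],2));print(R.round(3))
if len(sys.argv)>1:
    g=np.array(list(map(float,sys.argv[1].split(","))));print("tool delta cm",(R.T@(g-t)*100).round(2))
E
python3 st.py .4739,-.2038,.1
```

```text
2.1 [ 0.4722 -0.2009  0.2184] open 0.9993939966999125 F [ 0.06 -0.22 -0.34]
[[ 0.906  0.424  0.   ]
 [ 0.424 -0.906  0.001]
 [ 0.001 -0.001 -1.   ]]
tool delta cm [ 0.02  0.35 11.84]
```

>>> {"method": "send_rows", "body": {
  "steps": [
    [[0,0.17,3.2,0,9.3],[0,0.17,3.2,0,9.3],[0,0,3.2,0,9.3],[0,0,3.2,0,9.3],[0,0,3.0,0,9.3],[0,0,0,0,9.3],[0,0,0,0,9.3]]
  ]
}}

```text
time_s: 2.8
tcp_pos: [0.472, -0.2078, 0.0606]
eef_rot: [-3.068, -0.674, 0.002]
wrist_force: [-0.4, 0.5, -0.2]
opening: 1.0
```

```bash
python3 st.py; python3 - <<'E'
from h import *
for n,(y,x) in {"scene":(280,100),"top":(170,360)}.items():
    p,d=eyes.read_camera(n);np.savez(n+"1.npz",p=p,d=d)
    cv2.imwrite(f"pics/{n}1.png",cv2.resize(p[y:y+180,x:x+240,::-1],None,fx=3.3,fy=3.3,interpolation=cv2.INTER_CUBIC)[:600,:800])
E
```

```text
2.8 [ 0.472  -0.2078  0.0606] open 1.0002988516346274 F [-0.38  0.48 -0.22]
[[ 0.908  0.419 -0.002]
 [ 0.419 -0.908  0.   ]
 [-0.001 -0.001 -1.   ]]
```

View pics/scene1.png

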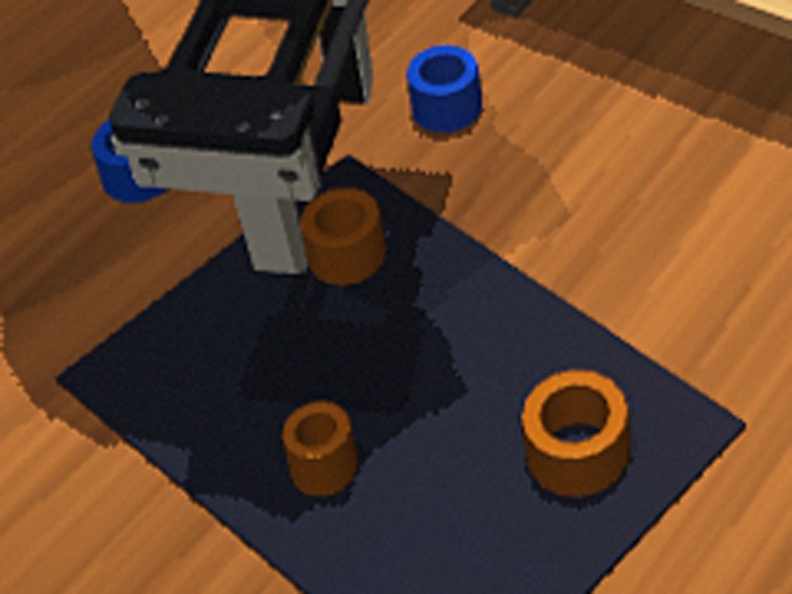

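View pics/top1.png

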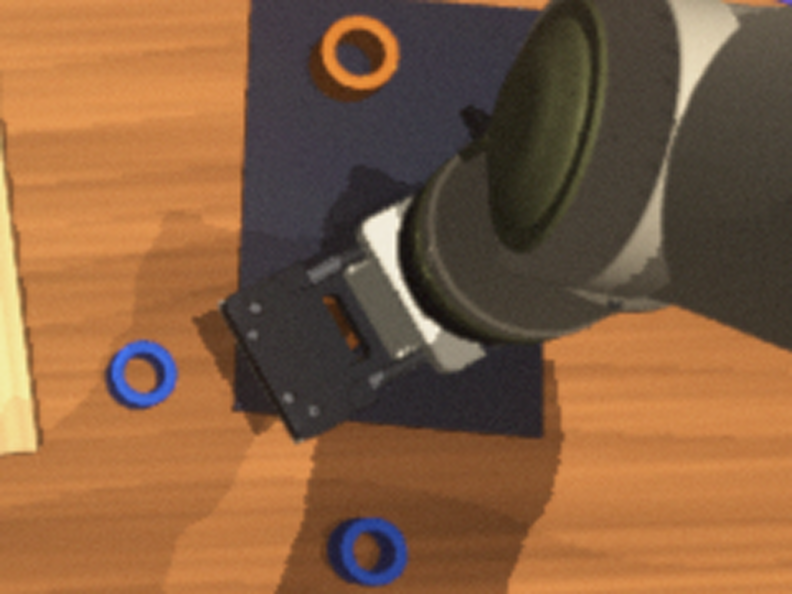

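Scene crop: the near fingertip's lower edge runs from crop (258,270) to (303,273), and the ring's rim is at (343,217), between the fingers. In the top view the hand hides the ring. I'll check each camera against the known fingertip pose.

```bash
python3 - <<'E'
from h import *
c=eyes.get_calibration("scene");K=c["camera_matrix"];E=c["extrinsics"]
print("cam",(-E[:3,:3].T@E[:3,3]).round(3))
def proj(P):
    q=E[:3,:3]@P+E[:3,3];return K[0,2]-K[0,0]*q[0]/q[2],K[1,2]+K[1,1]*q[1]/q[2]
t=np.array([.472,-.2078,.0606]);X=np.array([.908,.419,0]);Y=np.array([.419,-.908,0])
for o in(.0465,.064):
  for s in(-1,1):
    u=proj(t+o*Y+s*.0075*X);print(o,s,np.round(u,1),"crop",((u[0]-100)*3.3,(u[1]-280)*3.3))
# back lower edge cast at z=.0606
for uv in((178.2,361.8),(191.8,362.7),(193.,361)):
    w=cast("scene",[uv],.0606)[0]-t;print(uv,"tool x,y mm",(w@X*1000).round(1),(w@Y*1000).round(1))
p=np.load("scene1.npz")["p"];H,S,V=cv2.split(cv2.cvtColor(p,cv2.COLOR_RGB2HSV))
w=cast("scene",[[203.4,346.3]],.032)[0]-t;print("ring scene in tool",w@X,w@Y)
w=cast("top",[[461,268.6]],.032)[0]-t;print("ring top in tool",w@X,w@Y)
E
```

```text
cam [ 0.933 -0.604  0.692]
0.0465 -1 [181.5 358.5] crop (np.float64(269.0142958472997), np.float64(259.18174822055164))
0.0465 1 [191.9 359.5] crop (np.float64(303.41567822003765), np.float64(262.24130557050466))
0.064 -1 [177.6 368.4] crop (np.float64(256.23107644845254), np.float64(291.70165857087517))
0.064 1 [188.2 369.4] crop (np.float64(291.20101322620854), np.float64(294.86808009038435))
(178.2, 361.8) tool x,y mm -10.3 52.7
(191.8, 362.7) tool x,y mm 9.0 52.1
(193.0, 361) tool x,y mm 9.8 49.0
ring scene in tool 0.006119408245530671 -0.00288328499720402
ring top in tool 0.0006765395971684553 -0.0029440219693990565
```

>>> {"method": "send_rows", "body": {
  "steps": [
    [[0.2,-0.15,0,0,9.3],[0.2,-0.15,0,0,9.3],[0,0,1.2,0,9.3],[0,0,1.2,0,9.3],[0,0,1.2,0,9.3],[0,0,1.1,0,9.3],[0,0,0,0,9.3],[0,0,0,0,9.3]]
  ]
}}

```text
time_s: 3.7
tcp_pos: [0.4744, -0.2028, 0.0129]
eef_rot: [-3.068, -0.674, 0.002]
wrist_force: [-0.0, 0.5, -0.1]
opening: 0.999
```

```bash
python3 st.py; python3 - <<'E'
from h import *
for n,(y,x) in {"scene":(300,140)}.items():
    p,d=eyes.read_camera(n);np.savez(n+"2.npz",p=p,d=d)
    cv2.imwrite(f"pics/{n}2.png",cv2.resize(p[y:y+100,x:x+130,::-1],None,fx=6,fy=6,interpolation=cv2.INTER_CUBIC)[:600,:800])
E
```

```text
3.7 [ 0.4744 -0.2028  0.0129] open 0.9985474416381563 F [-0.02  0.47 -0.14]
[[ 0.908  0.419 -0.001]
 [ 0.419 -0.908  0.   ]
 [-0.001 -0.001 -1.   ]]
```

View pics/scene2.png

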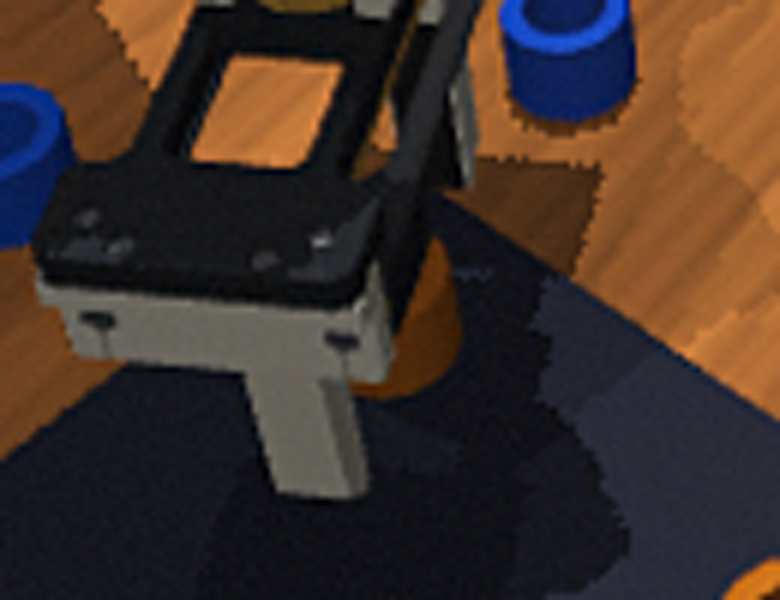

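Scene crop: the near finger is beside the ring, with its tip corners at about crop (273,492), (348,498) and (368,490). Comparing those with the known TCP.

```bash
python3 - <<'E'
from h import *
t=np.array([.4744,-.2028,.0129]);X=np.array([.908,.419,0]);Y=np.array([.419,-.908,0])
for uv in((273,492),(348,498),(368,490)):
    w=cast("scene",[[140+uv[0]/6-.4,300+uv[1]/6-.4]],.0129)[0]-t;print("tool mm",(w@X*1000).round(1),(w@Y*1000).round(1))
for n,uv in(("scene",(203.4,346.3)),("top",(461,268.6))):
    w=cast(n,[uv],.032)[0]-t;print(n,w@X*1000,w@Y*1000)
E
```

```text
tool mm -13.2 52.8
tool mm 5.3 52.5
tool mm 9.4 49.7
scene 1.8452082455306569 0.651115002795979
top -3.597660402831558 0.5903780306009421
```

>>> {"method": "send_rows", "body": {
  "steps": [
    [[0,0,0.35,0,9.3],[0,0,0,0,7],[0,0,0,0,5.5],[0,0,0,0,4.5],[0,0,0,0,3.8],[0,0,0,0,3.2],[0,0,0,0,2.5],[0,0,0,0,2.5],[0,0,0,0,2.5],[0,0,0,0,2.5],[0,0,0,0,2.5]]
  ]
}}

```text
time_s: 4.85
tcp_pos: [0.4749, -0.2029, 0.0101]
eef_rot: [3.068, 0.675, 0.0]
wrist_force: [-0.3, -0.2, 0.9]
opening: 0.389
```

```bash
python3 st.py
```

```text
4.85 [ 0.4749 -0.2029  0.0101] open 0.38888988104547434 F [-0.31 -0.2   0.86]
[[ 0.908  0.419  0.   ]
 [ 0.419 -0.908 -0.   ]
 [ 0.     0.    -1.   ]]
```

Opening is 36.2 mm, which matches the middle ring. Lifting.

>>> {"method": "send_rows", "body": {
  "steps": [
    [[0,0,0,0,1],[0,0,-0.4,0,1],[0,0,-0.8,0,1],[0,0,-1.3,0,1],[0,0,-1.6,0,1],[0,0,-1.8,0,1],[0,0,-2,0,1],[0,0,-2,0,1],[0,0,-2,0,1],[0,0,-2,0,1],[0,0,-2,0,1],[0,0,-1.3,0,1],[0,0,-0.6,0,1],[0,0,0,0,1],[0,0,0,0,1]]
  ]
}}

```text
time_s: 6.35
tcp_pos: [0.4746, -0.2028, 0.188]
eef_rot: [-3.068, -0.675, 0.0]
wrist_force: [0.5, -0.3, -1.0]
opening: 0.388
```

```bash
python3 st.py .565,.247,.18; python3 - <<'E'
from h import *
for n,(y,x) in {"scene":(230,100),"top":(170,360)}.items():
    p,d=eyes.read_camera(n);np.savez(n+"3.npz",p=p,d=d)
    cv2.imwrite(f"pics/{n}3.png",cv2.resize(p[y:y+180,x:x+240,::-1],None,fx=3.3,fy=3.3,interpolation=cv2.INTER_CUBIC)[:600,:800])
E
```

```text
6.35 [ 0.4746 -0.2028  0.188 ] open 0.3880348557533899 F [ 0.52 -0.32 -0.97]
[[ 0.908  0.419 -0.   ]
 [ 0.419 -0.908  0.   ]
 [-0.    -0.    -1.   ]]
tool delta cm [ 27.08 -37.04   0.8 ]
```

View pics/scene3.png

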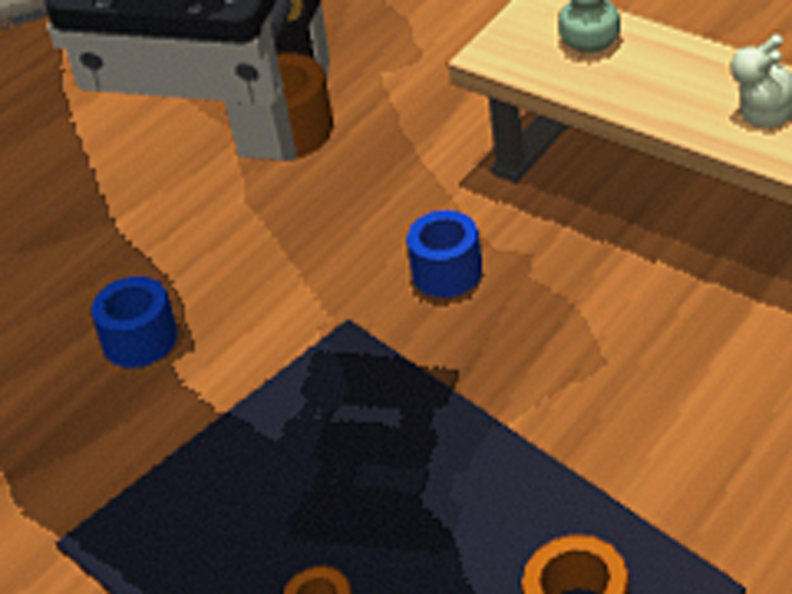

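View pics/top3.png

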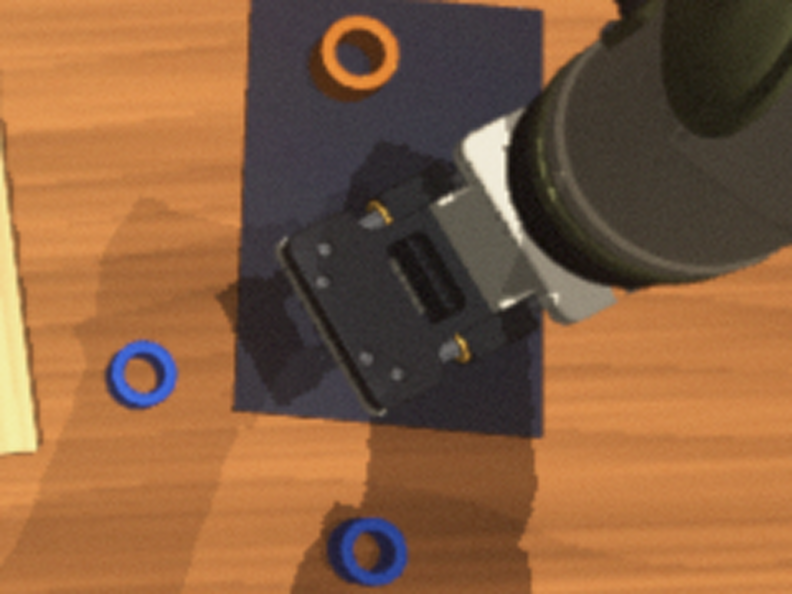

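The ring is held between the pads, at scene crop (305,105), but behind the near finger. I'll turn the hand by −90° so the scene camera sees the ring between the fingers, and this also keeps the last joint mid-range. Then I'll check and cross.

>>> {"method": "send_rows", "body": {
  "steps": [
    [[0,0,0,-3,1],[0,0,0,-6,1],[0,0,0,-7.5,1],[0,0,0,-7.5,1],[0,0,0,-7.5,1],[0,0,0,-7.5,1],[0,0,0,-7.5,1],[0,0,0,-7.5,1],[0,0,0,-7.5,1],[0,0,0,-7.5,1],[0,0,0,-7.5,1],[0,0,0,-7.5,1],[0,0,0,-6,1],[0,0,0,0,1],[0,0,0,0,1]]
  ]
}}

```text
time_s: 7.95
tcp_pos: [0.4746, -0.203, 0.1876]
eef_rot: [-1.697, -2.643, -0.0]
wrist_force: [-0.4, -0.1, -0.1]
opening: 0.385
```

```bash
python3 st.py .565,.247,.18; python3 - <<'E'
from h import *
for n,(y,x) in {"scene":(200,100)}.items():
    p,d=eyes.read_camera(n);np.savez(n+"4.npz",p=p,d=d)
    cv2.imwrite(f"pics/{n}4.png",cv2.resize(p[y:y+120,x:x+160,::-1],None,fx=5,fy=5,interpolation=cv2.INTER_CUBIC)[:600,:800])
E
```

```text
7.95 [ 0.4746 -0.203   0.1876] open 0.38458353626887465 F [-0.37 -0.09 -0.05]
[[-0.416  0.909 -0.001]
 [ 0.909  0.416  0.001]
 [ 0.001 -0.001 -1.   ]]
tool delta cm [37.15 26.95  0.78]
```

View pics/scene4.png

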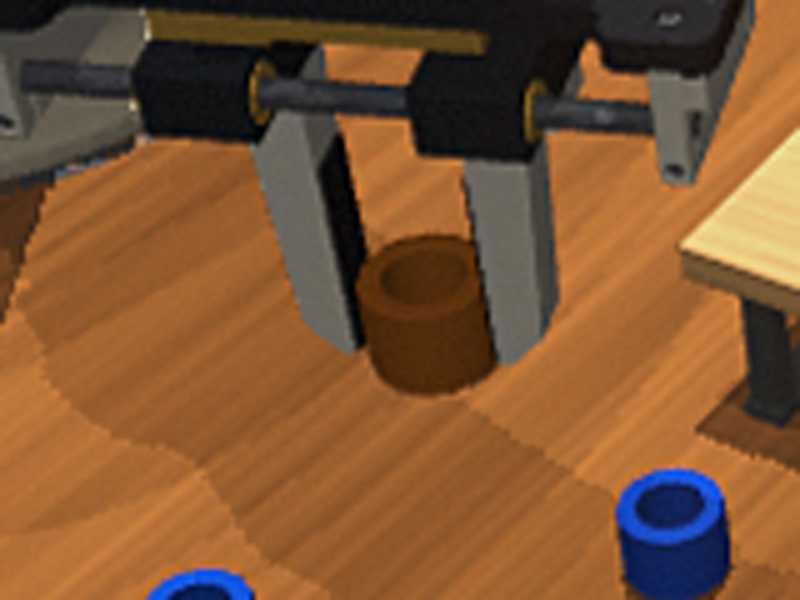

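The ring hangs level between the pads, rim centre at crop (422,282), with its underside just below the fingertips. Crossing the shelf at about 0.18 m, between the gourd and the rabbit.

>>> {"method": "send_rows", "body": {
  "steps": [
    [[0.9,0.65,0,0,1],[1.95,1.42,0,0,1],[1.95,1.42,0,0,1],[1.95,1.42,0,0,1],[1.95,1.42,0,0,1],[1.95,1.42,0,0,1],[1.95,1.42,0,0,1],[1.95,1.42,0,0,1],[1.95,1.42,0,0,1],[1.95,1.42,0,0,1],[1.95,1.42,0,0,1],[1.95,1.42,0,0,1],[1.95,1.42,0,0,1],[1.95,1.42,0,0,1],[1.95,1.42,0,0,1],[1.95,1.42,0,0,1],[1.95,1.42,0,0,1],[1.95,1.42,0,0,1],[1.95,1.42,0,0,1],[1.1,0.7,0,0,1]]
  ]
}}

```text
time_s: 10.0
tcp_pos: [0.563, 0.25, 0.1881]
eef_rot: [-1.69, -2.647, -0.002]
wrist_force: [0.0, 0.5, -0.8]
opening: 0.388
```

>>> {"method": "send_rows", "body": {
  "steps": [
    [[0,0,0,0,1],[0,0,0,0,1],[0,0,1.0,0,1],[0,0,1.6,0,1],[0,0,1.6,0,1],[0,0,1.6,0,1],[0,0,1.2,0,1],[0,0,0,0,1],[0,0,0,0,1]]
  ]
}}

```text
time_s: 10.9
tcp_pos: [0.5635, 0.2463, 0.118]
eef_rot: [-1.693, -2.646, 0.001]
wrist_force: [-0.3, 0.7, 0.3]
opening: 0.387
```

```bash
python3 st.py .565,.247,.076; python3 - <<'E'
from h import *
for n,(y,x) in {"scene":(110,310),"top":(160,130)}.items():
    p,d=eyes.read_camera(n);np.savez(n+"5.npz",p=p,d=d)
    cv2.imwrite(f"pics/{n}5.png",cv2.resize(p[y:y+120,x:x+160,::-1],None,fx=5,fy=5,interpolation=cv2.INTER_CUBIC)[:600,:800])
E
```

```text
10.9 [0.5635 0.2463 0.118 ] open 0.38679819954470457 F [-0.26  0.7   0.3 ]
[[-0.419  0.908 -0.   ]
 [ 0.908  0.419 -0.   ]
 [-0.    -0.001 -1.   ]]
tool delta cm [0.   0.16 4.2 ]
```

View pics/scene5.png

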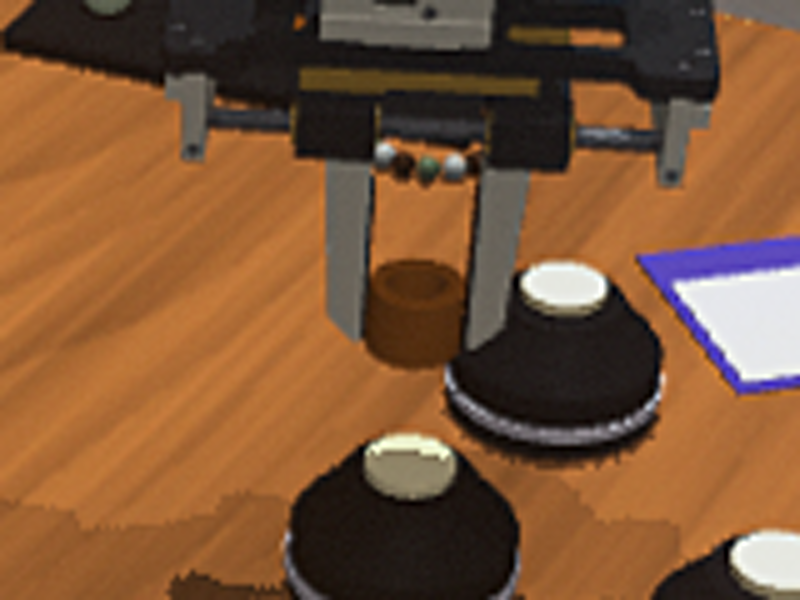

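View pics/top5.png

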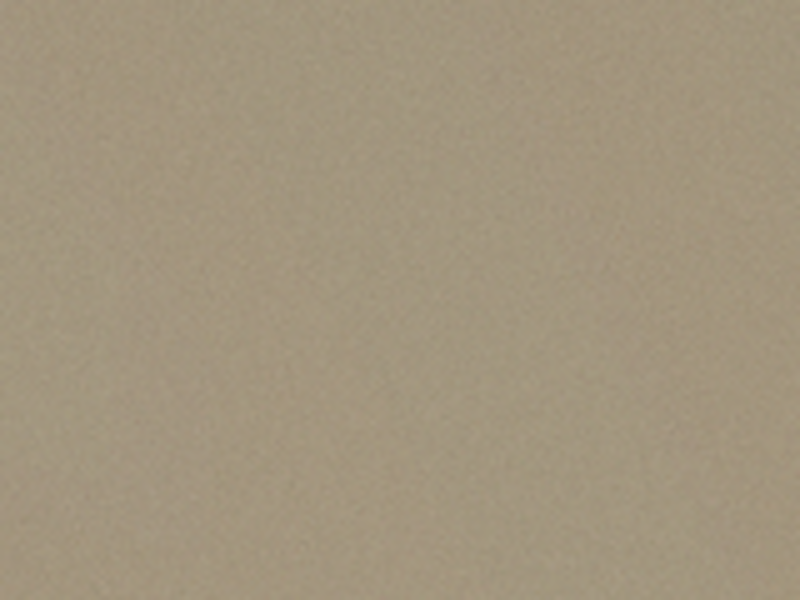

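The top camera is blocked by the arm. In the scene view the ring (crop column about 414) hangs above the correct lamp (glass column about 410). I'll measure both in that camera: the ring from its rim and lower arc at known heights, and the glass from the first picture.

```bash
cat > meas.py <<'E'
from h import *
import sys
def fixr(P,r,c0):
    from scipy.optimize import least_squares
    return least_squares(lambda c:np.hypot(*(P[:,:2]-c).T)-r,c0,loss="soft_l1",f_scale=.001)
def run(tag,tz,x0,x1,y0,y1,dz=.0061):
    z=np.load(f"scene{tag}.npz");p=z["p"];d=z["d"]
    H,S,V=cv2.split(cv2.cvtColor(p,cv2.COLOR_RGB2HSV))
    m=np.zeros(H.shape,bool);m[y0:y1,x0:x1]=1
    m&=(H<15)&(S>150)&(V<125)&(V>30)
    m=cv2.morphologyEx(m.astype(np.uint8),cv2.MORPH_OPEN,np.ones((3,3)))
    b=max(blobs(m,50),key=cv2.contourArea)
    zb=tz-dz
    xs=b[:,0];print("bbox",b.min(0),b.max(0))
    bot=np.array([(x,b[xs==x,1].max()+.5) for x in range(xs.min()+2,xs.max()-1)],float)
    top=np.array([(x,b[xs==x,1].min()-.5) for x in range(xs.min()+2,xs.max()-1)],float)
    for nm,q,zz in(("bottom arc",bot,zb),("top arc",top,zb+.028)):
        P=cast("scene",q,zz);f=fixr(P,.018,P[:,:2].mean(0)+( [-.005,.01] if nm[0]=="b" else [.005,-.01]));print(nm,"centre",f.x.round(4),"rms mm",np.sqrt(np.mean((np.hypot(*(P[:,:2]-f.x).T)-.018)**2))*1e3)
    o=p.copy();cv2.polylines(o,[b.reshape(-1,1,2)],True,(0,255,0));cv2.imwrite(f"pics/m{tag}.png",cv2.resize(o[110:230,310:470,::-1],None,fx=5,fy=5,interpolation=cv2.INTER_NEAREST))
    ys,xs=np.nonzero(m);
def glass(tag):
    p=np.load(f"scene{tag}.npz")["p"]
    H,S,V=cv2.split(cv2.cvtColor(p,cv2.COLOR_RGB2HSV))
    print("glass px V",[(y,V[y,391],S[y,391]) for y in range(192,214)])
if __name__=="__main__":
    run(sys.argv[1],float(sys.argv[2]),370,415,155,196);glass(sys.argv[1]);glass("0")
E
python3 meas.py 5 .118
```

```text
bbox [383 162] [402 183]
bottom arc centre [0.5628 0.2483] rms mm 0.9208498847756542
top arc centre [0.5641 0.2451] rms mm 0.7077285715395217
glass px V [(192, np.uint8(148), np.uint8(176)), (193, np.uint8(150), np.uint8(177)), (194, np.uint8(160), np.uint8(179)), (195, np.uint8(170), np.uint8(194)), (196, np.uint8(183), np.uint8(141)), (197, np.uint8(229), np.uint8(53)), (198, np.uint8(243), np.uint8(36)), (199, np.uint8(233), np.uint8(45)), (200, np.uint8(129), np.uint8(81)), (201, np.uint8(142), np.uint8(77)), (202, np.uint8(143), np.uint8(71)), (203, np.uint8(144), np.uint8(74)), (204, np.uint8(146), np.uint8(70)), (205, np.uint8(145), np.uint8(67)), (206, np.uint8(147), np.uint8(73)), (207, np.uint8(146), np.uint8(75)), (208, np.uint8(127), np.uint8(76)), (209, np.uint8(85), np.uint8(75)), (210, np.uint8(17), np.uint8(165)), (211, np.uint8(28), np.uint8(118)), (212, np.uint8(28), np.uint8(128)), (213, np.uint8(29), np.uint8(88))]
glass px V [(192, np.uint8(136), np.uint8(178)), (193, np.uint8(142), np.uint8(174)), (194, np.uint8(151), np.uint8(181)), (195, np.uint8(157), np.uint8(200)), (196, np.uint8(170), np.uint8(129)), (197, np.uint8(216), np.uint8(22)), (198, np.uint8(229), np.uint8(10)), (199, np.uint8(224), np.uint8(14)), (200, np.uint8(222), np.uint8(13)), (201, np.uint8(223), np.uint8(11)), (202, np.uint8(223), np.uint8(11)), (203, np.uint8(223), np.uint8(13)), (204, np.uint8(224), np.uint8(11)), (205, np.uint8(227), np.uint8(10)), (206, np.uint8(224), np.uint8(11)), (207, np.uint8(171), np.uint8(37)), (208, np.uint8(110), np.uint8(90)), (209, np.uint8(78), np.uint8(82)), (210, np.uint8(23), np.uint8(89)), (211, np.uint8(37), np.uint8(76)), (212, np.uint8(42), np.uint8(73)), (213, np.uint8(31), np.uint8(99))]
```

View pics/m5.png

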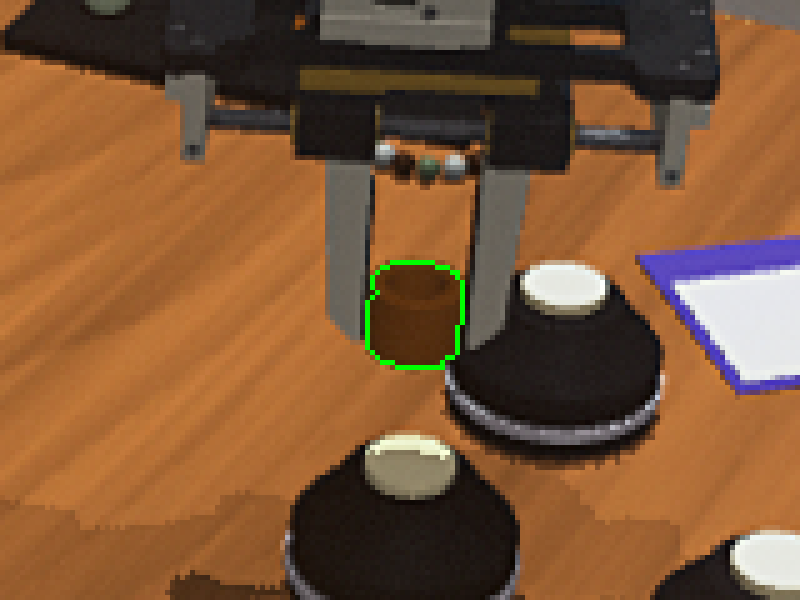

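In the same camera, the ring (0.5635, 0.2467) agrees with the TCP, and the glass is at (0.5658, 0.2482). That calls for about +2 mm along tool y. Descending most of the way, then looking again.

>>> {"method": "send_rows", "body": {
  "steps": [
    [[0,0.2,0,0,1],[0,0,0.7,0,1],[0,0,0.8,0,1],[0,0,0.8,0,1],[0,0,0.5,0,1],[0,0,0,0,1],[0,0,0,0,1]]
  ]
}}

```text
time_s: 11.7
tcp_pos: [0.5653, 0.2477, 0.0899]
eef_rot: [-1.692, -2.647, 0.001]
wrist_force: [0.1, 0.1, 0.1]
opening: 0.386
```

```bash
python3 st.py .5655,.2475,.0765; python3 - <<'E'
from h import *
p,d=eyes.read_camera("scene");np.savez("scene6.npz",p=p,d=d)
E
python3 -c "
from meas import *
run('6',float(robot.state()['tcp_pos'][2]),370,415,160,196)"
```

```text
11.7 [0.5653 0.2477 0.0899] open 0.3858451126136413 F [0.11 0.1  0.1 ]
[[-0.42   0.908 -0.   ]
 [ 0.908  0.42  -0.   ]
 [ 0.    -0.    -1.   ]]
tool delta cm [-0.02  0.02  1.34]
bbox [383 175] [402 195]
bottom arc centre [0.5637 0.2501] rms mm 1.031441906686534
top arc centre [0.5663 0.2463] rms mm 0.8797266641024271
```

View pics/m6.png

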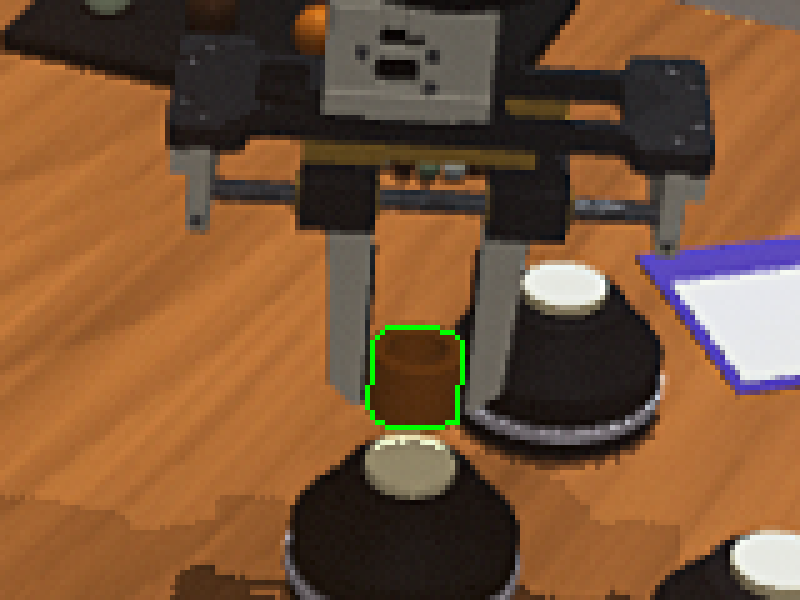

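Ring mean is now (0.565, 0.248) against the glass at (0.5658, 0.2482). Making the last descent of 1.3 cm.

>>> {"method": "send_rows", "body": {
  "steps": [
    [[0,0.05,0.3,0,1],[0,0,0.4,0,1],[0,0,0.4,0,1],[0,0,0.2,0,1],[0,0,0,0,1],[0,0,0,0,1],[0,0,0,0,1],[0,0,0,0,1]]
  ]
}}

```text
time_s: 12.55
tcp_pos: [0.5659, 0.2478, 0.0772]
eef_rot: [1.693, 2.647, 0.0]
wrist_force: [0.7, -0.2, -0.1]
opening: 0.385
```

```bash
python3 st.py .5655,.2475,.0765; python3 - <<'E'
from h import *
p,d=eyes.read_camera("scene");np.savez("scene7.npz",p=p,d=d);cv2.imwrite("pics/full7.png",p[:,:,::-1])
E
python3 -c "
from meas import *
run('7',float(robot.state()['tcp_pos'][2]),370,415,160,210)"
```

```text
12.55 [0.5659 0.2478 0.0772] open 0.3851843554568325 F [ 0.67 -0.24 -0.13]
[[-0.419  0.908  0.   ]
 [ 0.908  0.419  0.   ]
 [-0.     0.    -1.   ]]
tool delta cm [-0.01 -0.05  0.07]
bbox [383 180] [402 201]
bottom arc centre [0.5644 0.251 ] rms mm 0.8564014073913023
top arc centre [0.5657 0.247 ] rms mm 1.381870256559494
```

View pics/m7.png

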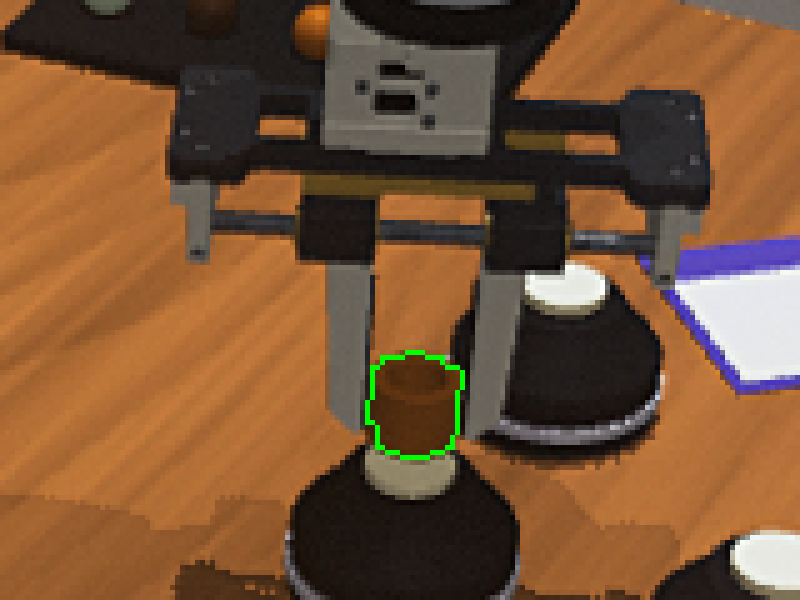

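View pics/full7.png

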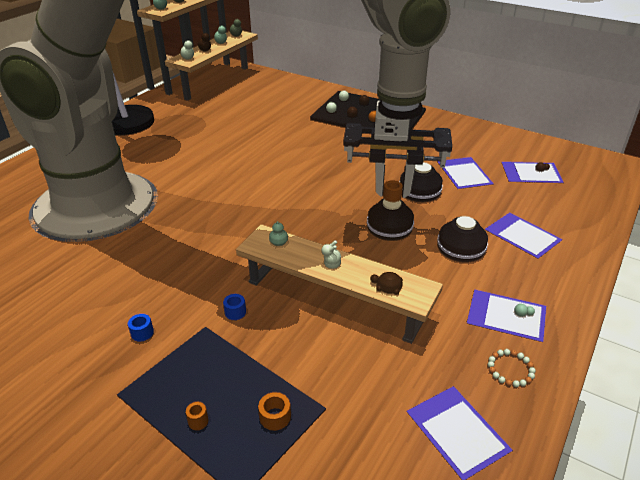

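The other rings and carvings stand unmoved, and the ring hangs directly over the correct lamp's glass. A small trim of 1 mm toward the camera and 1 mm down, then a final check before handing in.

>>> {"method": "send_rows", "body": {
  "steps": [
    [[-0.1,0,0.1,0,1],[0,0,0,0,1],[0,0,0,0,1],[0,0,0,0,1],[0,0,0,0,1]]
  ]
}}

```text
time_s: 13.1
tcp_pos: [0.5662, 0.2469, 0.0761]
eef_rot: [-1.693, -2.647, 0.0]
wrist_force: [1.4, -0.4, -0.3]
opening: 0.39
```

```bash
python3 st.py; python3 - <<'E'
from h import *
p,d=eyes.read_camera("scene");np.savez("scene8.npz",p=p,d=d)
from meas import run
run('8',float(robot.state()['tcp_pos'][2]),370,415,160,210)
a=np.load("scene0.npz")["p"].astype(int)
for nm,(x,y) in dict(a=(196,415),c=(274,410),gourd=(278,234),rabbit=(331,255),turtle=(388,282)).items():
    f=lambda q:q[y-25:y+25,x-25:x+25].astype(np.float32).mean(2)
    print(nm,np.round(cv2.phaseCorrelate(f(a),f(p),cv2.createHanningWindow((50,50),cv2.CV_32F)),2))
E
```

```text
13.1 [0.5662 0.2469 0.0761] open 0.3902262571620384 F [ 1.36 -0.44 -0.29]
[[-0.419  0.908 -0.   ]
 [ 0.908  0.419 -0.   ]
 [ 0.    -0.    -1.   ]]
bbox [383 181] [402 202]
bottom arc centre [0.5642 0.2505] rms mm 1.0844564349937134
top arc centre [0.5684 0.2469] rms mm 1.6117642682842936Traceback (most recent call last):
  File "<stdin>", line 8, in <module>
    return _wrapfunc(a, 'round', decimals=decimals, out=out)
    return _wrapit(obj, method, *args, **kwds)
    conv = _array_converter(obj)
ValueError: setting an array element with a sequence. The requested array has an inhomogeneous shape after 1 dimensions. The detected shape was (2,) + inhomogeneous part.
```

```bash
python3 - <<'E'
from h import *
p,_=eyes.read_camera("scene")
a=np.load("scene0.npz")["p"]
s=robot.state();print(s["time_s"],np.round(s["wrist_force"],2),np.round(s["tcp_pos"],4),s["opening"])
for nm,(x,y) in dict(a=(196,415),c=(274,410),gourd=(278,234),rabbit=(331,255),turtle=(388,282)).items():
    f=lambda q:q[y-25:y+25,x-25:x+25].astype(np.float32).mean(2)
    print(nm,np.round(cv2.phaseCorrelate(f(a),f(p),cv2.createHanningWindow((50,50),cv2.CV_32F))[0],2))
for i in range(3):
    eyes.read_camera("scene");print(np.round(robot.state()["wrist_force"],2))
E
```

```text
13.2 [-0.57 -1.68 -0.01] [0.5662 0.2469 0.0761] 0.3880190454595797
a [-0.07 -0.05]
c [0.06 0.02]
gourd [-0.17 -0.55]
rabbit [-0.05  0.35]
turtle [0.01 0.05]
[-0.08  0.25 -0.14]
[ 0.84 -0.52 -0.08]
[-0.71 -0.09 -0.59]
```

The wrist force is only noise, and all the bystander pieces are in place (shifts under 0.6 px). Handing in.

```bash
python3 -c "
from rig import robot
print(robot.hand_in())"
```

```text
the job is handed in; nothing more can be done
None
```

I picked the middle ring and lifted it over the shelf between the gourd and the rabbit. I handed the job in at about 13 s with the ring still held over the nearest lamp's glass. The hand-in gives no verdict.

**Last checks:**
- **Grip:** the opening read about 36 mm, which matches the middle ring.
- **Height and level:** the tool pointed straight down, with the ring's underside about 10 mm above the glass. That figure comes from the arm's position and assumes the ring did not slip in the grip.
- **Centring:** the tool was within about 1–1.5 mm of the glass centre. The scene-camera ring fits averaged about 0.7 mm off.
- **Forces and other pieces:** the wrist force showed only noise. The other rings and the carvings had shifted by less than 0.6 pixel.

**What disagreed:**
- **Cameras:** the two cameras differed by about 5 mm on the ring's starting position, and by about 2 mm at the lamp.
- **Lower and upper edge fits:** in the last picture these differed from each other by about 5.5 mm, roughly along the line of sight, so I relied on their average.
- **Top camera:** the arm blocked its view at the lamp, so the final centring rests on the scene camera and the arm's own position.

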